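# Tray up a knife and ratchet-checked forceps in a plant lab

### The job

Tray up for the steriliser: the flat knife lies across the tray, so lay it fully down in its own slot, and check the ratchet of the locking forceps in the sloping holder - squeeze its handles until the ratchet catches and take the gripper off so that it holds by itself, then, still in the holder, press the sprung finger ring sideways (down, away from the ratchet bar) so that it unlocks and springs fully open. Then draw the forceps out and lay it, open and flat, ratchet bar up, fully down in its cut-out. Set things down gently, drop nothing, and leave everything else on the bench where it is.

Things in the scene. Friction and masses are not known exactly. Their poses are not given: they have to be found in the camera images.
- forceps_mid (a point): Centre of the box lock (steel block 50 x 18 x 9 mm along x, y, z; x -26 to +24) of the locking forceps, 213 mm long, 0.17 kg. +x runs to the jaw tips (x = 72 mm), -x to the finger rings; z is normal to the flat, ratchet bar on the +z face; y across. To carry it, pinch the box lock across y near x = -4 mm: part of the fixed half, so this does not move the handles.
- fixed_ring (a point): Centre of the ring of the FIXED handle, at (-128, 16.5, 0) mm in the forceps frame (axes alike). Round shank 6.4 mm thick from (-22, 5.5) by (-78, 8.5) to the ring. Both rings: 26 mm outside, 14 mm inside, 6 mm thick. Its ratchet bar lies across at x -109 to -101, y -15 to 15 mm, top at z = 9.5 mm.
- thumb_ring (a point): Centre of the ring of the MOVING handle; moves with it. Forceps frame: (-128, -16.5) mm shut, about (-121, -43) open. The last 60 mm of this handle is springy along z: pressing the ring 8 to 12 mm towards the forceps' -z (2 to 5 N, stop at 14 mm) unhooks the ratchet; moving the pressed ring outwards (-y) too helps it spring open. Axes as the forceps, turned with the handle.
- squeeze_point (a point): Midway between the two shanks, at (-64, 0, 0) mm in the forceps frame (axes alike): squeeze here across y. Over the shanks it is 35 mm wide open (y = +11 to -24 mm) and 22 mm shut (+11 to -11). 5 N moves it, 10 to 15 N shut it; 20 to 40 N on a finger does no harm.
- handle (a joint): Moving handle, hinged at x = -14 mm of the forceps: 0 = sprung fully open, 0.24 rad = shut. The ratchet's first tooth catches when pushed past about 0.16 (then rests near 0.13), the second when shut fully (rests near 0.22). Not caught, a spring opens it to 0.
- jaw_tip (a point): Tip of the fixed jaw, at (72, -3, 0) mm in the forceps frame (axes alike), hidden in the holder at the start. The moving jaw crosses to the +y side: with the handles open its tip reaches y = +27 mm.
- holder_seat (a point): Place of forceps_mid when home in the holder, 105 mm above the table. Axes: z up, +x level, the way the handles stick out. The forceps slopes 32 degrees from level: jaws low towards the robot, handles high, away from the robot, in free air; its z leans 32 degrees from vertical towards the robot. The holder is fixed, on a 110 x 100 mm foot under its sleeve.
- holder_mouth (a point): Centre of the mouth of the holder's white sloping sleeve, which encloses the forceps from x = +16 mm to the jaw tips. Inside 45 mm wide (forceps y -12.5 to +32.5) and 10 mm high, outside 55 x 19 mm. Draw the forceps out along its own -x by 65 mm or more before lifting. Axes as holder_seat.
- pocket (a point): Place of forceps_mid when the forceps lies home in its cut-out in the fixed black tray, 20.5 mm above the table; axes as the forceps must have (x to jaw tips, z up). Tray: x -157 to 97, y -74 to 120 mm, 27 mm high. Cut-out: 11 mm deep (floor 16 mm above the table; 12 mm beyond x = -90), 4 to 6 mm to spare round the open forceps.
- tongue (a point): Top centre of the tongue in the cut-out that goes between the two open rings (31 mm along x, 19 mm along y, as high as the tray), so only the open forceps goes down. Finger wells lie on both sides of the box lock's place (pocket x -30 to 20, y 5 to 44 mm either side), down to 4 mm above the table.
- knife_mid (a point): Grip point, half-way up, of a flat steel knife: handle 90 x 14 x 7 mm (x -55 to +35 mm), blunt blade 6 mm wide, 4 mm thick on to x = +80 mm, 60 g; underside flat. x runs to the blade's tip, z up. It lies on top of the tray (27 mm above the table), across the forceps' cut-out.
- slot (a point): Place of knife_mid when the knife lies home in its own narrow slot in the tray, 19.5 mm above the table; axes as the knife must have. Slot floor 16 mm, rim 27 mm above the table. It is 22 mm wide for the handle and 13 mm for the blade, so the knife goes down only one way round. Finger wells (x -22 to 22, y to 28 mm either side) go deeper. At (-40, 84) mm in the pocket's axes.
- bottle_mid (a point): Centre of a white bottle, 60 mm diameter, 160 mm high, beside the holder. Leave it.
- jar_mid (a point): Centre of a glass jar, 72 mm diameter, 100 mm high, between holder and tray. Leave it.
- dish_mid (a point): Centre of a closed glass dish, 60 mm diameter, 14 mm high, on the table below the forceps' handles. Leave it.
- pot_mid (a point): A point 30 mm up the axis of a black plant pot, 68 mm diameter, 60 mm high, with seedlings to about 150 mm. Leave it.
- bowl_mid (a point): Centre of a white bowl, 90 mm diameter, 45 mm high. Leave it.
- weight_mid (a point): Centre of a brass weight, 32 mm diameter, 35 mm high. Leave it.

How it is judged:
On the way, in this order (a step that is already met when the one before it is completed fails the run):
1. the forceps, in its holder, stays locked by its ratchet with the gripper off it (value of joint handle above 0.1 rad and contact force between the fingers and forceps below 0.1 N and distance between forceps_mid and holder_seat below 0.03 m), for 0.3 s.
2. still in its holder, it is unlocked and its handles have sprung open (value of joint handle below 0.03 rad and distance between forceps_mid and holder_seat below 0.03 m), for 0.1 s.
At the end, for the whole second after the job is handed in: Both at rest, fully down: the knife in its slot (within 9 mm level, 4 mm high, 0.12 rad, flat to 0.1 rad) and the forceps in its cut-out (box lock within 9 mm level, 4 mm high, 0.09 rad; flat to 0.07 rad with the ratchet bar up), unlocked with the handle joint below 0.03 rad (horizontal distance between forceps_mid and pocket below 0.009 m and z of forceps_mid in the frame of pocket between -0.004 and 0.004 m and angle between the x axis of forceps_mid and the x axis of pocket, either way round below 0.09 rad and angle between forceps_mid's own z axis and vertical below 0.07 rad and value of joint handle below 0.03 rad and linear speed of each of forceps, knife below 0.02 m/s and horizontal distance between knife_mid and slot below 0.009 m and z of knife_mid in the frame of slot below 0.004 m and angle between the x axis of knife_mid and the x axis of slot, either way round below 0.12 rad and angle between knife_mid's own z axis and vertical below 0.1 rad); the robot touches nothing.
It fails at once if a bystander (bottle, jar, dish, pot, bowl, weight) is pushed more than 25 mm (distance of any of bottle_mid, jar_mid, dish_mid, pot_mid, bowl_mid, weight_mid from where it was at the start of the episode above 0.025 m).
It fails at once if a bystander is tipped over (angle between any of bottle_mid, jar_mid, dish_mid, pot_mid, bowl_mid, weight_mid's own z axis and vertical above 0.5 rad).
It fails at once if the forceps is dropped (falls at more than 0.6 m/s with no finger on it) (contact force between the fingers and forceps below 0.01 N and linear speed of forceps above 0.6 m/s).
It fails at once if the knife is dropped (falls at more than 0.6 m/s with no finger on it) (contact force between the fingers and knife below 0.01 N and linear speed of knife above 0.6 m/s).
It also fails if it takes over 72 s, if anything falls off the work surface, if the arm or the gripper's body presses on something with over 40 N, if the wrist force passes 120 N, or if a joint passes its speed limit or range.

### The arm

A 7-joint arm with a two-finger parallel gripper is mounted at the origin on the work surface. World frame = base frame: x ahead of the robot, y to its left, z up, the work surface at z = 0. Lengths are in m, angles in rad, forces in N, time in s.
With the tool pointing down it reaches from about 0.4 to 0.875 m from the base axis. Payload 6.5 kg.
Tool frame: the origin (TCP) lies on the centre line of the jaws, within the pads' length; the fingertips stand robot.tcp_to_tips ahead of it and the grasp point (between the pads) lies 11 mm behind it (robot.tcp_to_tips is the distance from the TCP to the fingertips, in m); z points along the fingers, x is the direction in which the jaws open and shut, and the axes are right-handed (so a half turn about z gives the same grasp; the last joint's range is limited). The gripper opens to 85 mm and grips with 20 to 120 N. Pads are 22 mm wide; open, the fingers measure 114 mm over their backs; the gripper's body (76 mm by 85 mm) begins 54 mm behind the grasp point. The pads swing forward as they close: fully open they stand 13 mm farther back than shut.
Start: joints at [1.257, 0.536, -0.004, 1.538, 0.003, 1.067, -0.071], TCP at [0.159, -0.63, 0.239] pointing down, gripper open.
Joint ranges: [-2.7, 2.7], [-0.37, 2.16], [-1.27, 1.26], [0.24, 2.4], [-1.31, 4.45], [0.19, 1.91], [-2.76, 2.76]. Speed limits (rad/s): [2.39, 2.39, 3.14, 3.14, 3.14, 3.14, 3.14].

### API

Orientations are given as a rotation vector (axis times angle).
In Python, from cell import robot gives the robot as it stands. Calls block until the motion is done:
- robot.movep(position, orientation): joint-space move of the TCP to a pose.
- robot.move_linear(position, ori=None, vel=0.15): straight line of the TCP; ori=None keeps the orientation; vel is the mean speed in m/s.
- robot.move_j(angles): joint-space move.
- robot.command_gripper(opening, newtons=None): finger opening in m; newtons is the grip in N (None keeps the last); returns when the fingers have stopped.
- robot.pause(seconds).
- robot.solve_ik(position, orientation): joint angles nearest the present ones, or None.
- robot.get_image(name): name is "scene" or "top" or "wrist"; returns (picture, depth): 384x512x3 uint8, blue, green, red; 384x512 float32, m along the optical axis (not along the pixel's ray), 0 where there is no reading.
- robot.camera_params(name): a dict with "fx", "fy", "cx", "cy" (pixels), "R" (3x3) and "t" (3): a world point X has camera coordinates R X + t. Camera axes: x right, y down, z forward; pixel columns grow to the right and rows downward; lengths in m; the calibration is good to about 2 mm. A picture is of the moment at which its call begins: read the wrist's pose just before it. camera_params takes no time and is no camera call; for the wrist camera it gives the pose at the moment of the call.
A pose or a line that the arm cannot do raises robot.Unreachable and nothing moves.
- robot.job_done(): hands the job in, once; it reports no verdict.
Readings, each from a call of its own:
- robot.get_clock(): time.
- robot.get_joints(): joint angles.
- robot.get_joint_velocities(): joint speeds.
- robot.get_joint_efforts(): joint torques, N m.
- robot.get_eef_pos(): TCP position.
- robot.get_tcp_rot(): TCP orientation.
- robot.get_ft_force(): force on the tool from outside, world axes, zero at the start.
- robot.get_torque(): the same for the moment, N m.
- robot.get_opening(): finger opening in m.
Only numpy, scipy, OpenCV 4.12 (cv2) and the standard library are available. Lean on these libraries where they do the work, as an engineer would, in place of code of your own. Each camera call takes 0.05 s, during which the arm holds its last target.

## Working session

There is one attempt and no reset: what is moved stays moved. The work goes in short steps, each a Python script; the robot and the scene stay as the last script left them, time stands still between calls to the robot, and variables do not carry over. Pictures are saved under pics/ and viewed, and the job is handed in when it is done.

```bash
ls; mkdir -p pics; cat > h.py <<'E'
import numpy as np, cv2
from cell import robot
from scipy.spatial.transform import Rotation as Rn
def snap(n,f):
    p=robot.camera_params(n); im,d=robot.get_image(n)
    cv2.imwrite(f'pics/{f}.png',im); np.savez(f'pics/{f}.npz',d=d,im=im,**{k:np.array(v) for k,v in p.items()})
    return im,d,p
def load(f):
    z=np.load(f'pics/{f}.npz'); return z['im'],z['d'],{k:z[k] for k in('fx','fy','cx','cy','R','t')}
def cloud(d,p):
    v,u=np.mgrid[:d.shape[0],:d.shape[1]]
    X=np.stack([(u-p['cx'])/p['fx']*d,(v-p['cy'])/p['fy']*d,d],-1)
    W=(X-p['t'])@p['R']; W[d<=0]=np.nan
    return W
def proj(X,p):
    c=np.atleast_2d(X)@p['R'].T+p['t']; return np.c_[c[:,0]/c[:,2]*p['fx']+p['cx'],c[:,1]/c[:,2]*p['fy']+p['cy']]
def plane(u,v,z,p):
    r=p['R'].T@np.array([(u-p['cx'])/p['fx'],(v-p['cy'])/p['fy'],1]); c=-p['R'].T@p['t']
    return c+r*(z-c[2])/r[2]
def rv(xt,zt):
    z=np.array(zt,float);z/=np.linalg.norm(z);x=np.array(xt,float);x-=z*(x@z);x/=np.linalg.norm(x)
    return Rn.from_matrix(np.c_[x,np.cross(z,x),z]).as_rotvec()
E
python3 - <<'E'
from h import *
print(robot.get_clock(),robot.tcp_to_tips,robot.get_opening(),robot.get_tcp_rot())
for n in('scene','top','wrist'):
    im,d,p=snap(n,n+'0'); print(n,p['fx'],-p['R'].T@p['t'],p['R'][2])
E
```

```text
pics
0.0 0.008 0.08583996522524395 [-2.47824959e+00  1.92919920e+00  2.18506650e-03]
scene 428.57393411651327 [ 1.08499996 -0.47143381  0.98019054] [-0.47073818  0.42099257 -0.77535206]
top 403.9359375041007 [ 0.35385541 -0.04087642  1.41809823] [ 0.16462447 -0.00523921 -0.9863424 ]
wrist 317.0374049697314 [ 0.23125168 -0.61200765  0.37328098] [-0.27999032 -0.06936347 -0.95749367]
```

View pics/scene0.png

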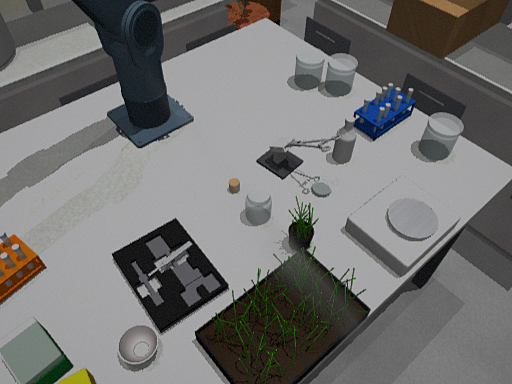

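View pics/top0.png

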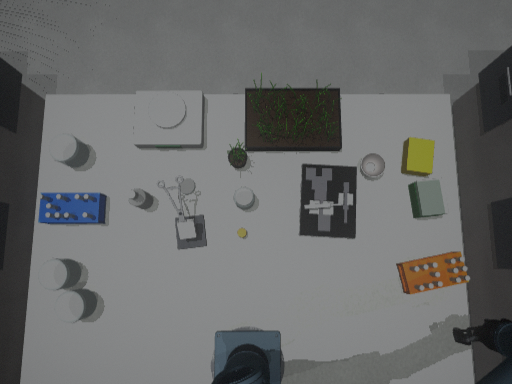

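View pics/wrist0.png

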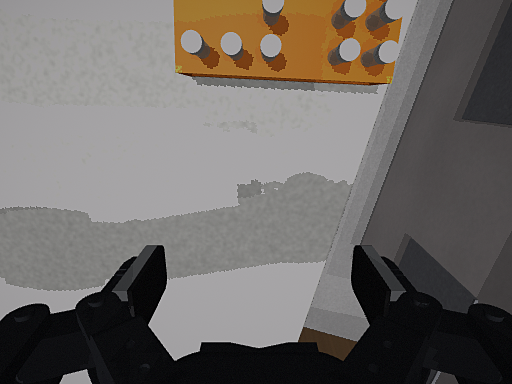

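```bash
python3 - <<'E'
from h import *
im,d,p=load('top0')
a=cv2.resize(im[150:260,120:400],None,fx=2.85,fy=2.85,interpolation=cv2.INTER_CUBIC);cv2.imwrite('pics/top0z.png',a)
W=cloud(d,p)
for n,(u,v) in dict(r1=(161,185),r2=(180,180),r3=(197,193),sleeve=(186,228),foot=(203,245),tl=(303,166),tr=(356,166),bl=(300,235),br=(356,237),jar=(244,198),bottle=(138,198),dish=(187,186),pot=(237,157)).items(): print(n,W[v,u].round(3))
im,d,p=load('scene0')
a=cv2.resize(im[110:220,220:370],None,fx=5,fy=5,interpolation=cv2.INTER_CUBIC);cv2.imwrite('pics/scene0z.png',a)
E
```

```text
r1 [0.604 0.305 0.005]
r2 [0.62  0.236 0.018]
r3 [0.576 0.177 0.003]
sleeve [0.446 0.197 0.089]
foot [0.393 0.151 0.009]
tl [ 0.667 -0.198  0.027]
tr [ 0.666 -0.384  0.031]
bl [ 0.426 -0.185  0.008]
br [ 0.419 -0.381  0.003]
jar [0.543 0.007 0.102]
bottle [0.541 0.349 0.122]
dish [0.598 0.21  0.018]
pot [0.693 0.033 0.056]
```

View pics/top0z.png

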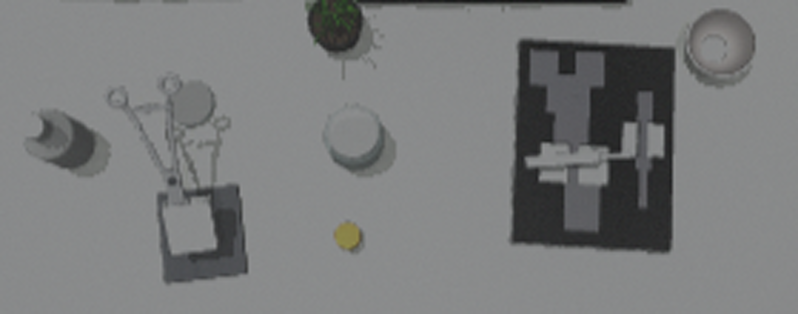

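View pics/scene0z.png

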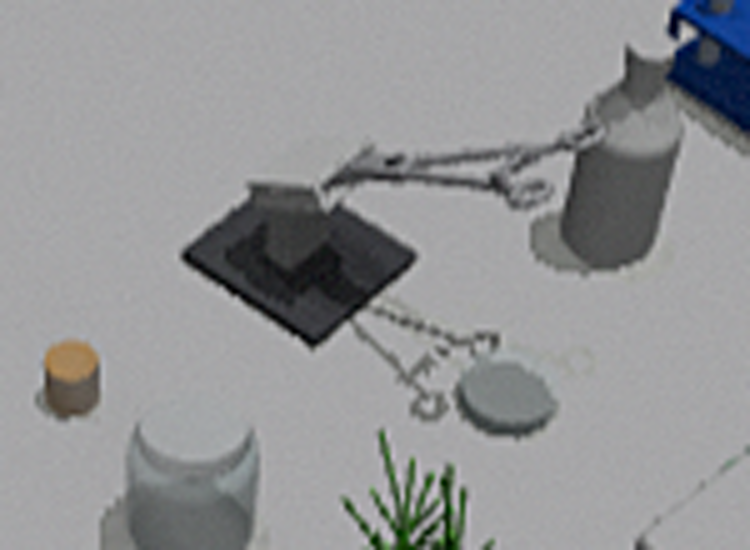

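```bash
python3 - <<'E'
from h import *
r=rv([0,1,0],[0,0,-1])
try:
    robot.movep([0.50,-0.28,0.30],r)
except robot.Unreachable as e: print('x'); robot.movep([0.50,-0.28,0.30],rv([0,-1,0],[0,0,-1]))
print(robot.get_clock(),robot.get_joints())
im,d,p=snap('wrist','w1'); print(-p['R'].T@p['t'],p['R'][2])
cv2.imwrite('pics/w1z.png',cv2.resize(im,None,fx=1.5,fy=1.5,interpolation=cv2.INTER_CUBIC))
E
```

```text
1.9417 [ 0.98054504  0.44095096 -0.73515998  1.64733795  0.31581849  1.17639841
  1.73815853]
[ 0.4261493  -0.28118195  0.43455662] [ 0.29004978 -0.00132198 -0.95701065]
```

View pics/w1z.png

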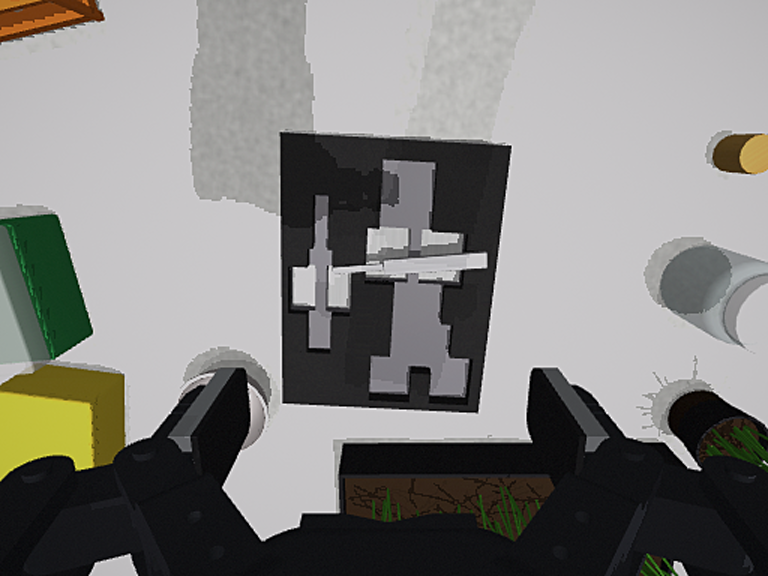

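```bash
python3 - <<'E'
from h import *
im,d,p=load('w1'); W=cloud(d,p); z=W[...,2]
g=im.max(-1)
for hz in (0.027,):
  C=np.array([plane(u/1.5,v/1.5,0.027,p) for u,v in[(281,133),(511,147),(478,411),(283,402)]]); print(C.round(4)); print([np.linalg.norm(C[i]-C[i-1]).round(4) for i in range(4)])
# metric map at 27mm plane, 0.5 mm px
xs=np.arange(.40,.70,.0005); ys=np.arange(-.42,-.15,.0005)
Y,X=np.meshgrid(ys,xs)
uv=proj(np.c_[X.ravel(),Y.ravel(),np.full(X.size,.027)],p).reshape(*X.shape,2).astype(np.float32)
o=cv2.remap(im,uv[...,0],uv[...,1],cv2.INTER_LINEAR); cv2.imwrite('pics/ortho1.png',o); print(o.shape)
zz=cv2.remap(z.astype(np.float32),uv[...,0],uv[...,1],cv2.INTER_NEAREST)
print(np.percentile(zz[300:310,300:310],50), np.nanmedian(z[(np.abs(z-.027)<.004)]))
for n,(u,v) in dict(knife=(430,266),blade=(355,270),box=(415,255)).items(): print(n,W[int(v/1.5),int(u/1.5)])
E
```

```text
[[ 0.4191 -0.3684  0.027 ]
 [ 0.4307 -0.18    0.027 ]
 [ 0.6773 -0.1944  0.027 ]
 [ 0.6668 -0.3835  0.027 ]]
[np.float64(0.2482), np.float64(0.1888), np.float64(0.247), np.float64(0.1894)]
(600, 540, 3)
0.016270014 0.027307702795195222
knife [ 0.52910217 -0.2459087   0.03456798]
blade [ 0.53379468 -0.3113245   0.03129223]
box [ 0.52377532 -0.25808037  0.01723831]
```

View pics/ortho1.png

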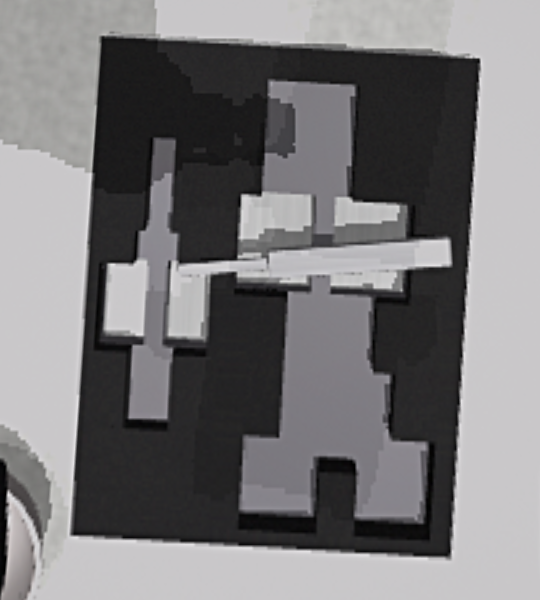

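```bash
cat > ov.py <<'E'
from h import *
o=cv2.imread('pics/ortho1.png'); o=cv2.resize(o,None,fx=1,fy=1)
P=np.array([0.520,-.2568]); ex=np.array([-.9983,.0599]); ey=np.array([-.0599,-.9983])
def rect(x0,x1,y0,y1,c,off=(0,0)):
    q=[P+ex*(x+off[0])/1000+ey*(y+off[1])/1000 for x,y in[(x0,y0),(x1,y0),(x1,y1),(x0,y1)]]
    q=np.array([((b+.42)/.0005,(a-.40)/.0005) for a,b in q])
    cv2.polylines(o,[np.round(q).astype(int)],True,c,1)
rect(-157,97,-74,120,(0,0,255))
for s in(-1,1): rect(-30,20,5*s,44*s,(0,255,0))
rect(-22,22,-28,28,(0,255,255),(-40,84)); rect(-55,35,-11,11,(255,255,0),(-40,84)); rect(35,80,-6.5,6.5,(255,255,0),(-40,84))
cv2.imwrite('pics/ov1.png',o)
E
python3 ov.py
```

```text
(no output)
```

View pics/ov1.png

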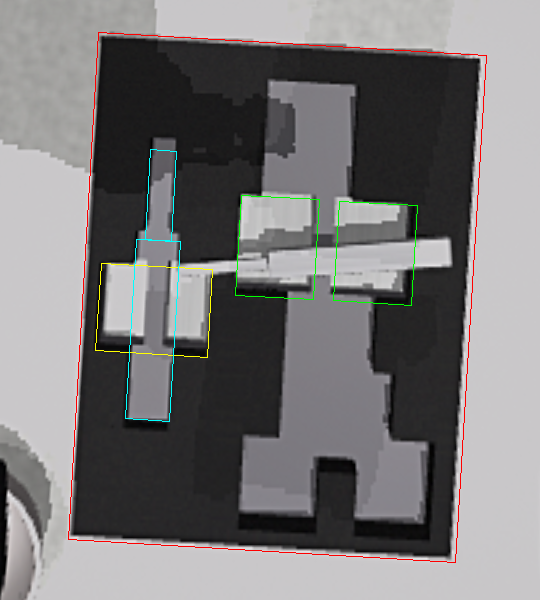

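```bash
cat >> h.py <<'E'
P=np.array([0.520,-.2571]); ex=np.array([-.9983,.0599]); ey=np.array([-.0599,-.9983])
SLOT=P-.040*ex+.084*ey+np.array([0,-.0005])
D=[0,0,-1]
E
cat > kn.py <<'E'
from h import *
im,d,p=load('w1')
def o2w(c,r,z):
    uv=proj([.40+r*.0005,-.42+c*.0005,.027],p)[0]; return plane(uv[0],uv[1],z,p)
tip=o2w(178,269.5,.031); end=o2w(451,252,.034); tip=tip[:2];end=end[:2]
kx=(tip-end)/np.linalg.norm(tip-end); mid=end+.055*kx
E
python3 - <<'E'
from kn import *
print(np.linalg.norm(tip-end),tip,end,mid,kx,SLOT)
for s in(1,-1):
    ky=np.array([-kx[1],kx[0]])*s; q=robot.solve_ik([*mid,.0355],rv([*ky,0],D)); 
    sy=ey*s; q2=robot.solve_ik([*SLOT,.026],rv([*sy,0],D)); print(s,q,q2)
E
```

```text
0.13485020819382268 [ 0.53368413 -0.33051106] [ 0.52428501 -0.19598881] [ 0.52811854 -0.25085505] [ 0.06970043 -0.99756797] [ 0.5549004 -0.3438532]
1 [ 0.58668257  0.73359924 -0.29865607  1.81138992  0.33336771  0.6460578
  0.16187101] [-0.15429433  1.16407601  1.07926076  1.67648685 -1.16522391  1.07833967
 -0.31515356]
-1 [-0.33447031  1.08092632  1.07999435  1.86592938 -1.17061695  1.0065539
 -1.78284553] [ 0.84694868  0.88426626 -0.54216885  1.61097821  0.58182608  0.81281231
  1.56839503]
```

```bash
python3 - <<'E'
from kn import *
r=rv([-kx[1],kx[0],0],D)
robot.movep([*mid,.09],r); robot.command_gripper(.034,40)
robot.move_linear([*mid,.0358],vel=.08)
robot.command_gripper(.0,40); print(robot.get_opening(),robot.get_ft_force(),robot.get_eef_pos(),robot.get_clock())
im,d,p=snap('wrist','w2')
E
```

```text
0.01195944174882302 [-0.18392308 -0.565913    4.96433341] [ 0.52863589 -0.2510346   0.03651252] 5.0583
```

View pics/w2.png

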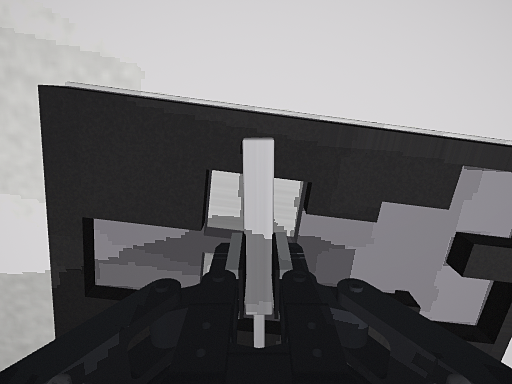

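```bash
python3 - <<'E'
from kn import *
robot.move_linear([*mid,.075],vel=.12); print(robot.get_opening())
r=rv([*ey,0],D)
robot.movep([*SLOT,.07],r); print(robot.get_joints(),robot.get_opening(),robot.get_clock(),robot.get_eef_pos())
im,d,p=snap('wrist','w3')
E
```

```text
0.011984354028193681
[ 0.41351893  0.74864887  0.10510921  1.63642077 -0.10373863  0.76348995
 -1.06283899] 0.012178305065370666 6.725 [ 0.5544568 -0.3431583  0.0692471]
```

View pics/w3.png

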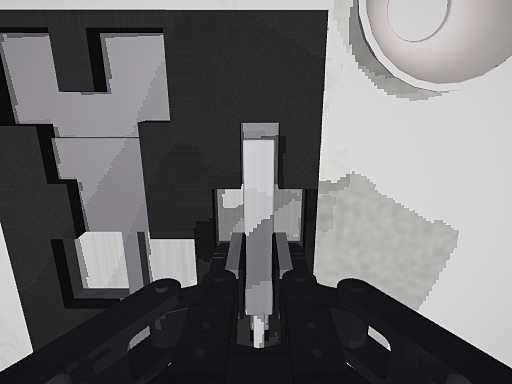

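```bash
python3 - <<'E'
from kn import *
robot.move_linear([*SLOT,.0265],vel=.06); print(robot.get_ft_force(),robot.get_eef_pos())
robot.move_linear([*SLOT,.0245],vel=.02); print(robot.get_ft_force(),robot.get_eef_pos())
robot.command_gripper(.024); robot.pause(.1)
robot.move_linear([*SLOT,.10],vel=.15); print(robot.get_clock())
im,d,p=snap('wrist','w4');W=cloud(d,p);np.save('pics/W4.npy',W)
E
```

```text
[ 0.07831009 -0.14002475 -0.538351  ] [ 0.55500804 -0.34392012  0.02634734]
[-1.50761873  0.93014483  7.25376506] [ 0.55537059 -0.34417284  0.02554397]
8.925
```

View pics/w4.png

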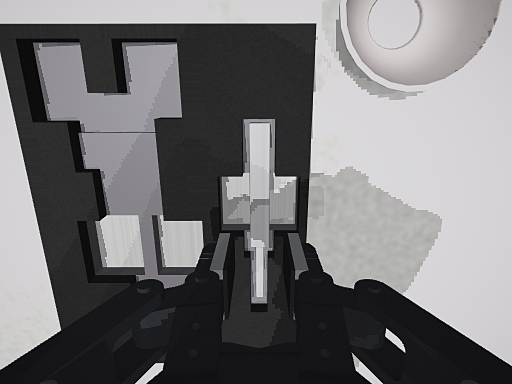

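```bash
python3 - <<'E'
from h import *
W=np.load('pics/W4.npy')
for u,v in[(260,130),(260,150),(260,210),(260,275),(260,298),(200,150)]: print(W[v,u].round(4))
E
python3 - <<'E'
from h import *
# look at the holder
a=np.radians(25)
pos=[.53,.19,.34]; 
for nm,zt in(('down',[0,0,-1]),):
  for xt in([0,1,0],[0,-1,0]):
    print(nm,xt,robot.solve_ik(pos,rv(xt,zt)))
s,c=np.sin(np.radians(32)),np.cos(np.radians(32))
for xt in([0,1,0],[0,-1,0]):
    for pp in([.55,.22,.14],[.55,.22,.2],[.61,.22,.19]): print(xt,pp,robot.solve_ik(pp,rv(xt,[s,0,-c])))
E
```

```text
[ 0.6063 -0.3478  0.0215]
[ 0.5933 -0.347   0.0238]
[ 0.5502 -0.3444  0.0221]
[ 0.4962 -0.3412  0.0197]
[ 0.4735 -0.3399  0.0167]
[ 0.5963 -0.3077  0.0271]
down [0, 1, 0] [ 0.34232956  0.49465996 -1.07048704  1.60906383  0.44618931  1.30649686
  0.77384478]
down [0, -1, 0] [-0.43041493  0.29404468  0.00792055  1.65276689 -0.00246797  1.19479083
 -1.99272439]
[0, 1, 0] [0.55, 0.22, 0.14] [-0.78404417  0.44191313  0.18285783  2.19762217  1.38110954  0.24723803
 -0.38378957]
[0, 1, 0] [0.55, 0.22, 0.2] [-0.62934276  0.31700306 -0.00280914  2.15660144  1.02763365  0.37530698
  0.02034387]
[0, 1, 0] [0.61, 0.22, 0.19] [-0.40669094  0.41909886 -0.18550421  2.02876954  1.07298151  0.41179464
  0.06863777]
[0, -1, 0] [0.55, 0.22, 0.14] [-0.47644396  0.4436952  -0.18447488  2.17995426  1.45689149  0.39651228
  2.73671983]
[0, -1, 0] [0.55, 0.22, 0.2] [-1.19769153  0.38058286  0.68330026  2.18600624  0.36736832  0.19774654
 -2.52223501]
[0, -1, 0] [0.61, 0.22, 0.19] [-1.00318387  0.46178795  0.55693429  2.06230431  0.22853585  0.19885168
 -2.33781675]
```

```bash
python3 - <<'E'
from h import *
robot.movep([.50,-.25,.30],rv([0,1,0],D))
robot.movep([.56,.22,.36],rv([0,1,0],D)); robot.command_gripper(.085)
print(robot.get_joints(),robot.get_clock())
im,d,p=snap('wrist','w5');W=cloud(d,p);np.save('pics/W5.npy',W); print(-p['R'].T@p['t'])
cv2.imwrite('pics/w5z.png',cv2.resize(im,None,fx=1.5,fy=1.5,interpolation=cv2.INTER_CUBIC))
E
```

```text
[ 0.30228986  0.60739861 -1.17108833  1.47757054  0.56018004  1.4255613
  0.68695866] 13.5583
[0.48661931 0.21971374 0.49480232]
```

View pics/w5z.png

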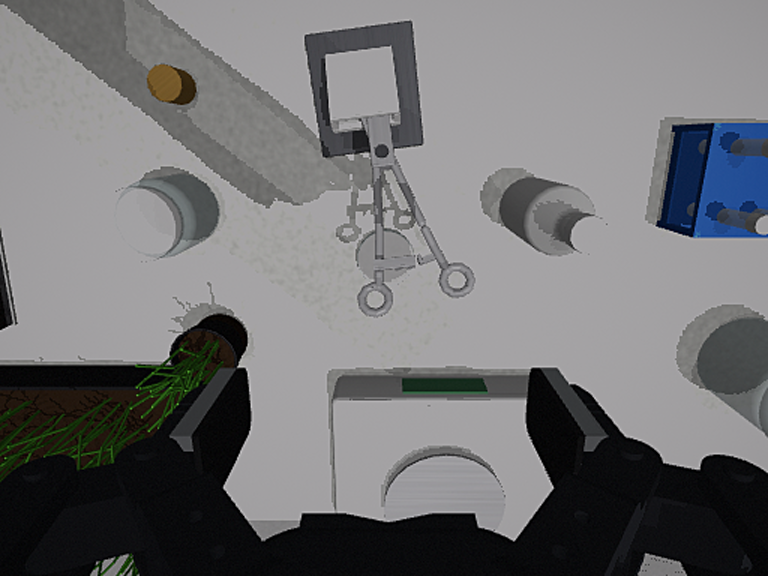

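```bash
python3 - <<'E'
from h import *
im,d,p=load('w5'); W=cloud(d,p); s,c=np.sin(np.radians(32)),np.cos(np.radians(32))
z=lambda x,zz:.105-x*s/1000+zz*c/1000
R=plane(376/1.5,299/1.5,z(-128,3),p); T=plane(457/1.5,279/1.5,z(-121,3),p); H=plane(381/1.5,151/1.5,z(-14,5),p)
print('ring',R,'thumb',T,'hinge',H)
print('ring-hinge',np.linalg.norm(R-H), 'expected',np.hypot(114,16.5), 'thumb-ring',np.linalg.norm(R-T),np.hypot(7,59.5))
# solve yaw: -x dir level = e=(cos a, sin a); forceps y dir = (sin a,-cos a) level
v=(R-H)[:2]; L=np.array([114*c+2*s,  16.5])/1000
# level coords: along e: 114*c (z diff -2 => z axis has level comp -s toward robot: dz=3-5=-2 -> -s*-2=+2s)
from math import *
# v = e*L0 + yhat*L1, yhat=(sin a,-cos a) => angle(v)=a-atan2(L1,L0)
a=atan2(v[1],v[0])+atan2(L[1],L[0]); print('a',degrees(a),np.linalg.norm(v),np.linalg.norm(L))
v=(T-H)[:2]; L=np.array([107*c+2*s,-43])/1000; print('a2',degrees(atan2(v[1],v[0])+atan2(L[1],L[0])),np.linalg.norm(v),np.linalg.norm(L))
for u,v in[(250,222),(381,143),(381,130),(420,200),(378,200),(457,267),(376,286),(360,80)]: print((u,v),W[int(v/1.5),int(u/1.5)].round(4))
E
```

```text
ring [0.59343825 0.21128085 0.17537381] thumb [0.57982003 0.26857747 0.17166438] hinge [0.49371444 0.21451518 0.11665911]
ring-hinge 0.11577009804637711 expected 115.18788998848794 thumb-ring 0.05900947675849433 59.91034969018291
a 7.724700876496655 0.0997762477434676 0.09912030070625319
a2 7.024479520282084 0.10167056623203945 0.10137268277701109
(250, 222) [ 0.5673  0.0744 -0.0007]
(381, 143) [0.4875 0.2145 0.1125]
(381, 130) [0.4775 0.2144 0.1056]
(420, 200) [0.5439 0.2528 0.001 ]
(378, 200) [0.5283 0.2123 0.135 ]
(457, 267) [0.573  0.2686 0.1643]
(376, 286) [0.5849 0.2105 0.1693]
(360, 80) [0.4398 0.1978 0.0875]
```

```bash
cat >> h.py <<'E'
_s,_c=np.sin(np.radians(32)),np.cos(np.radians(32)); _a=np.radians(7.4); _e=np.array([np.cos(_a),np.sin(_a),0])
fx=-_c*_e-np.array([0,0,_s]); fz=-_s*_e+np.array([0,0,_c]); fy=np.cross(fz,fx)
_m=np.c_[fx,fy,fz]
O=np.mean([np.array([0.59344,0.21128,0.17537])-_m@[-.128,.0165,.003],np.array([0.57982,0.26858,0.17166])-_m@[-.121,-.043,.003],np.array([0.49371,0.21452,0.11666])-_m@[-.014,0,.005]],axis=0)
def F(x,y,z): return O+_m@(np.array([x,y,z])/1000)
def ort(xs,delta=0):  # tool x along xs*fy, tool z=-fz tilted delta deg toward vertical
    zt=Rn.from_rotvec(fy*np.radians(delta)).apply(-fz); return rv(xs*fy,zt)
E
python3 - <<'E'
from h import *
print(O,fy,robot.get_clock())
for xs in(1,-1):
  for dl in(0,10,20,32):
    zt=Rn.from_rotvec(fy*np.radians(dl)).apply(-fz)
    print(xs,dl,zt.round(2))
    for nm,p in dict(sq=F(-64,-1,-3),sqa=F(-64,-1,80),box=F(-4,0,-4),out=F(-80,0,-4),outup=F(-80,0,-4)+[0,0,.08],boxa=F(-4,0,80)).items():
      q=robot.solve_ik(p,ort(xs,dl)); print(nm,None if q is None else np.round(q,2))
E
```

```text
[0.48499488 0.21337511 0.10499757] [ 1.28795597e-01 -9.91671162e-01  6.93889390e-18] 13.6083
1 0 [ 0.53  0.07 -0.85]
sq [-0.6   0.42 -0.01  2.23  1.65  0.25  2.65]
sqa [-1.61  0.43  1.17  2.32 -0.97  0.2  -1.1 ]
box [-0.65  0.45 -0.01  2.35  2.07  0.32  2.16]
out None
outup [-0.93  0.28  0.4   2.17  0.54  0.24 -2.51]
boxa None
1 10 [ 0.66  0.09 -0.74]
sq [-0.35  0.49 -0.36  2.32  2.14  0.58  2.18]
sqa [-0.56  0.24 -0.18  2.39  1.85  0.45  2.38]
box None
out [-0.33  0.48 -0.36  2.29  2.11  0.55  2.23]
outup [-0.94  0.28  0.35  2.29  1.84  0.25  2.44]
boxa None
1 20 [ 0.78  0.1  -0.62]
sq None
sqa None
box None
out [ 0.07  0.74 -0.9   2.36  2.27  1.08  2.28]
outup [-0.21  0.37 -0.54  2.35  2.13  0.7   2.22]
boxa None
1 32 [ 0.89  0.12 -0.44]
sq None
sqa None
box None
out None
outup None
boxa None
-1 0 [ 0.53  0.07 -0.85]
sq [-0.17  0.47 -0.51  2.21  1.63  0.45 -0.39]
sqa [ 0.06  0.31 -0.81  2.25  1.3   0.52 -0.09]
box [-0.4   0.47 -0.3   2.34  1.93  0.42 -0.8 ]
out [-0.12  0.48 -0.56  2.17  1.57  0.47 -0.3 ]
outup [ 0.12  0.38 -0.84  2.11  1.22  0.56  0.09]
boxa [-0.13  0.28 -0.66  2.38  1.49  0.48 -0.39]
-1 10 [ 0.66  0.09 -0.74]
sq [-0.31  0.49 -0.4   2.32  2.13  0.6  -0.94]
sqa [-0.22  0.28 -0.56  2.37  1.81  0.54 -0.68]
box None
out [-0.29  0.48 -0.4   2.29  2.1   0.57 -0.89]
outup [-0.16  0.32 -0.54  2.25  1.72  0.49 -0.48]
boxa None
-1 20 [ 0.78  0.1  -0.62]
sq [ 0.18  0.87 -1.07  2.38  2.27  1.23 -0.77]
sqa None
box None
out [-0.17  0.61 -0.6   2.37  2.31  0.93 -1.05]
outup [-0.3   0.35 -0.45  2.36  2.15  0.67 -0.96]
boxa None
-1 32 [ 0.89  0.12 -0.44]
sq None
sqa None
box None
out None
outup None
boxa None
```

```bash
python3 - <<'E'
from h import *
print(robot.get_clock())
for dl in(-10,-16,-25):
    for nm,p in dict(sq=F(-64,-1,-3),sqa=F(-64,-1,60),ring=F(-130,-30,-5),ringa=F(-130,-25,50),box=F(-4,0,-4),out=F(-80,0,-4),outup=F(-80,0,-4)+[0,0,.08],boxa=F(-4,0,60)).items():
      q=robot.solve_ik(p,ort(-1,dl)); print(dl,nm,None if q is None else np.round(q,2))
o=ort(-1,-16); zt=Rn.from_rotvec(o).apply([0,0,1]); print(zt)
robot.command_gripper(.062,20)
robot.movep(F(-64,-1,-3)-.06*zt,o)
robot.move_linear(F(-64,-1,-3),vel=.12)
print(robot.get_eef_pos()-F(-64,-1,-3),robot.get_ft_force(),robot.get_clock())
im,d,p=snap('wrist','w6'); snap('scene','s6')
E
```

```text
13.6083
-10 sq [ 0.07  0.56 -0.77  2.07  1.16  0.58  0.16]
-10 sqa [ 0.19  0.44 -0.93  2.11  1.    0.64  0.27]
-10 ring [ 0.1   0.63 -0.88  1.89  1.08  0.74  0.3 ]
-10 ringa [ 0.19  0.54 -0.98  1.93  0.98  0.78  0.36]
-10 box [-0.07  0.52 -0.64  2.2   1.32  0.48 -0.08]
-10 out [ 0.1   0.57 -0.8   2.04  1.13  0.61  0.21]
-10 outup [ 0.26  0.49 -1.01  1.97  0.95  0.75  0.41]
-10 boxa [ 0.08  0.4  -0.83  2.24  1.11  0.54  0.09]
-16 sq [ 0.17  0.63 -0.9   1.99  1.01  0.72  0.35]
-16 sqa [ 0.26  0.52 -1.02  2.03  0.89  0.77  0.42]
-16 ring [ 0.15  0.7  -0.95  1.81  0.97  0.86  0.44]
-16 ringa [ 0.22  0.61 -1.04  1.84  0.89  0.9   0.48]
-16 box [ 0.06  0.58 -0.77  2.12  1.08  0.58  0.19]
-16 out [ 0.18  0.64 -0.92  1.95  1.    0.75  0.38]
-16 outup [ 0.3   0.56 -1.07  1.89  0.86  0.88  0.52]
-16 boxa [ 0.18  0.46 -0.94  2.16  0.93  0.65  0.3 ]
-25 sq [ 0.22  0.73 -0.99  1.86  0.87  0.91  0.52]
-25 sqa [ 0.29  0.62 -1.08  1.9   0.77  0.95  0.56]
-25 ring [ 0.17  0.79 -1.01  1.67  0.85  1.04  0.59]
-25 ringa [ 0.23  0.7  -1.08  1.71  0.78  1.08  0.6 ]
-25 box [ 0.19  0.69 -0.93  2.    0.91  0.79  0.42]
-25 out [ 0.23  0.74 -1.    1.82  0.86  0.94  0.55]
-25 outup [ 0.3   0.66 -1.11  1.76  0.76  1.07  0.64]
-25 boxa [ 0.27  0.58 -1.04  2.04  0.79  0.83  0.48]
[ 0.27334162  0.03550088 -0.9612617 ]
[0.00068591 0.00072123 0.00086609] [ 0.03359892 -0.0844995   1.2874935 ] 15.3333
```

View pics/w6.png

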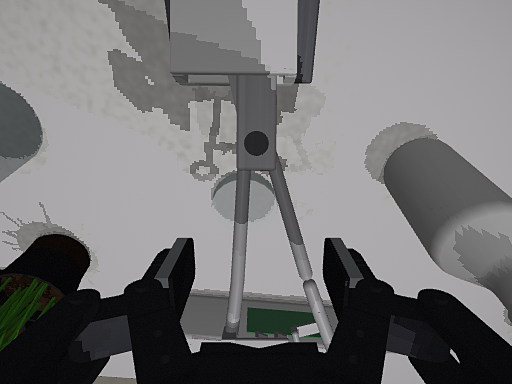

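```bash
python3 - <<'E'
from h import *
robot.command_gripper(.015,30); robot.pause(.1)
print(robot.get_opening(),robot.get_ft_force(),robot.get_clock(),robot.get_eef_pos()-F(-64,-1,-3))
im,d,p=snap('wrist','w7')
E
```

```text
0.02058083107619586 [-2.37471121 -1.85136693  9.76045117] 16.0 [1.02974583e-03 8.74956617e-05 1.50755953e-03]
```

View pics/w7.png

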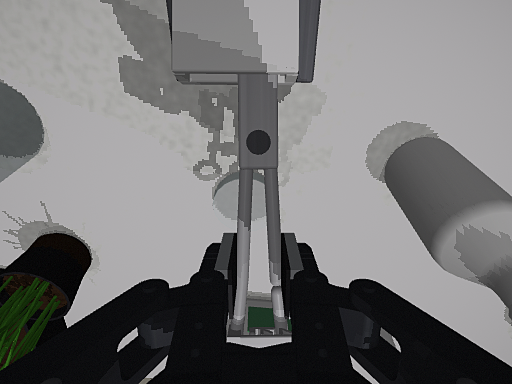

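Shanks are squeezed shut (20.6 mm reading, same 2 mm bias as for the knife). Release and retreat.

```bash
python3 - <<'E'
from h import *
o=ort(-1,-16); zt=Rn.from_rotvec(o).apply([0,0,1])
robot.command_gripper(.055); 
robot.move_linear(F(-64,-1,-3)-.07*zt,vel=.15); robot.pause(.3)
print(robot.get_ft_force(),robot.get_clock())
im,d,p=snap('wrist','w8')
cv2.imwrite('pics/w8z.png',cv2.resize(im,None,fx=1.5,fy=1.5,interpolation=cv2.INTER_CUBIC))
im,d,p=snap('scene','s8');cv2.imwrite('pics/s8z.png',cv2.resize(im[110:220,220:370],None,fx=4,fy=4,interpolation=cv2.INTER_CUBIC))
E
```

```text
[ 1.43512174  0.01437043 -0.70252373] 17.3917
```

View pics/w8z.png

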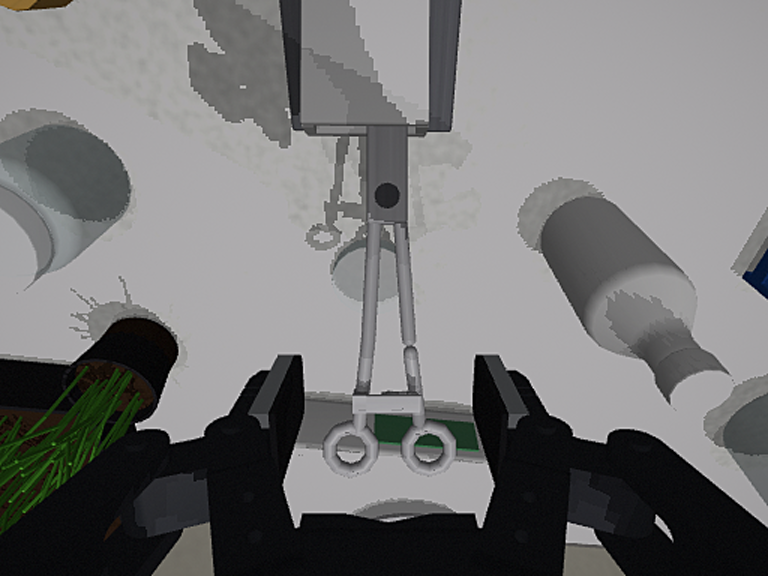

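View pics/s8z.png

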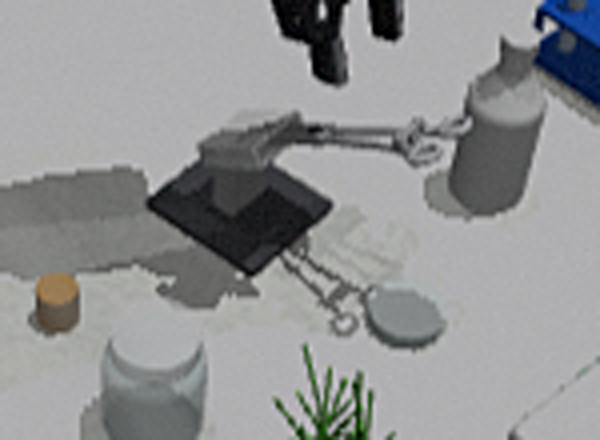

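```bash
python3 - <<'E'
from h import *
im,d,p=load('w8')
def pf(u,v,zz):
    u/=1.5;v/=1.5
    r=p['R'].T@np.array([(u-p['cx'])/p['fx'],(v-p['cy'])/p['fy'],1]); c=-p['R'].T@p['t']
    q0=F(0,0,zz); t=((q0-c)@fz)/(r@fz); return (_m.T@(c+t*r-O)*1000).round(1)
from h import _m
for n,a in dict(fix=(350,447,3),th=(429,447,3),hinge=(387,195,5)).items(): print(n,pf(*a))
W=cloud(d,p)
for u,v in[(350,424),(429,424),(452,447),(326,447)]: print(_m.T@(W[int(v/1.5),int(u/1.5)]-O)*1000)
E
```

```text
fix [-124.3   16.4    3. ]
th [-124.3  -18.8    3. ]
hinge [-12.8  -0.2   5. ]
[-114.32608242   16.77914172    0.50253941]
[-114.61308051  -19.06888824   -0.39511536]
[-125.08314972  -29.08639737    0.8209846 ]
[-125.13858558   27.59188899    0.60819688]
```

```bash
cat > press.py <<'E'
from h import *
o=ort(-1,0); X,Y=-129,-27
robot.command_gripper(0.0,20)
robot.movep(F(X,Y,30),o); robot.pause(.1)
f0=np.array(robot.get_ft_force()); print('t',robot.get_clock(),f0@fz)
for z in(12,9,6,4,2,0):
    robot.move_linear(F(X,Y,z),vel=.06)
    f=(np.array(robot.get_ft_force())-f0); e=_m.T@(np.array(robot.get_eef_pos())-F(0,0,0))*1000
    print(z,(_m.T@f).round(2),e.round(1))
    if f@fz>8: break
print(robot.get_clock())
snap('wrist','w9'); snap('scene','s9')
E
sed -i 's/from h import \*/from h import *\nfrom h import _m/' press.py
python3 press.py; python3 - <<'E'
import cv2
im=cv2.imread('pics/s9.png');cv2.imwrite('pics/s9z.png',cv2.resize(im[100:220,220:370],None,fx=4,fy=4,interpolation=cv2.INTER_CUBIC))
E
```

```text
t 18.6833 0.025415270661310777
12 [ 0.23 -0.63  0.02] [-128.8  -26.8   11.7]
9 [-1.59 -0.07  0.52] [-129.  -27.    9.]
6 [-0.25 -0.21  0.89] [-129.1  -27.2    6. ]
4 [-0.83  0.55  0.16] [-128.9  -26.8    3.9]
2 [-0.76  0.79  0.99] [-128.9  -26.9    1.9]
0 [ 0.42 -0.08  1.85] [-1.289e+02 -2.690e+01 -1.000e-01]
20.3833
```

View pics/w9.png

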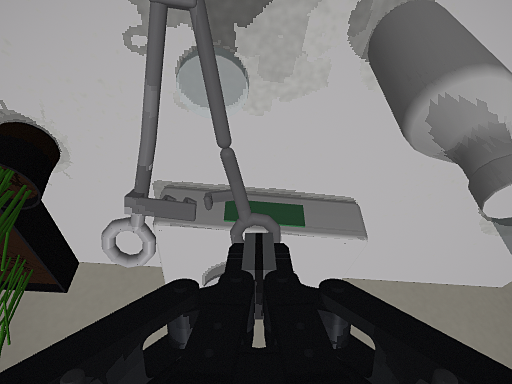

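View pics/s9z.png

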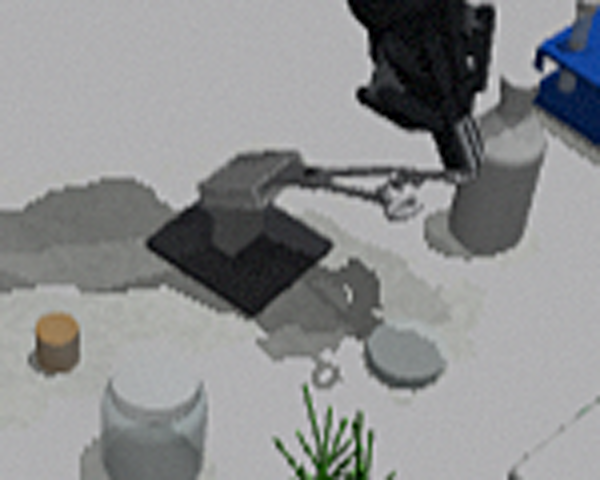

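```bash
python3 - <<'E'
from h import *
robot.move_linear(F(-127,-44,0),vel=.08); robot.move_linear(F(-127,-46,35),vel=.15)
o=ort(-1,-16); zt=Rn.from_rotvec(o).apply([0,0,1])
robot.movep(F(-40,0,75),o); robot.command_gripper(.045,60); robot.pause(.1)
print(robot.get_clock())
snap('wrist','w10');im,d,p=snap('scene','s10');cv2.imwrite('pics/s10z.png',cv2.resize(im[100:220,220:370],None,fx=4,fy=4,interpolation=cv2.INTER_CUBIC))
E
```

```text
22.3917
```

View pics/w10.png

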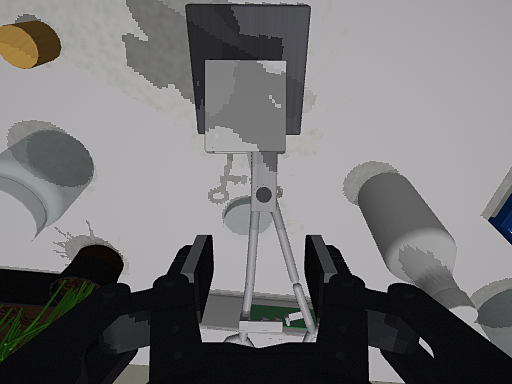

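View pics/s10z.png

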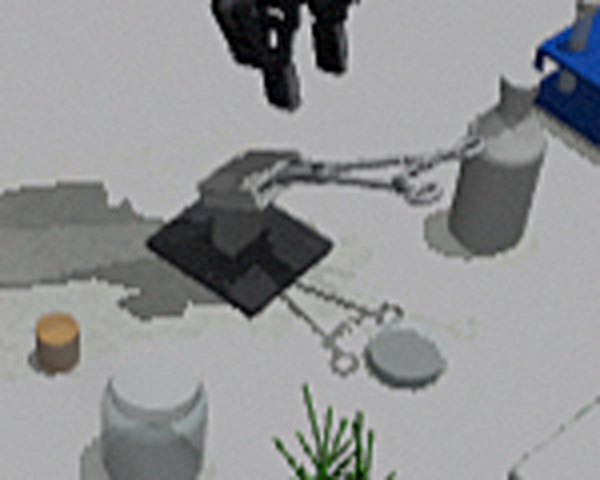

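```bash
cat >> h.py <<'E'
def pf(p,u,v,zz):
    r=p['R'].T@np.array([(u-p['cx'])/p['fx'],(v-p['cy'])/p['fy'],1]); c=-p['R'].T@p['t']
    q0=F(0,0,zz); t=((q0-c)@fz)/(r@fz); return (_m.T@(c+t*r-O)*1000).round(1)
E
python3 - <<'E'
from h import *
for f,pts in(('w6',[(301,265),(275,175),(238,265),(257,143)]),('w10',[(297,285),(276,218),(249,285),(264,195)])):
    im,d,p=load(f); print(f,[pf(p,*a,3) for a in pts])
a=cv2.resize(load('w10')[0][140:340,180:380],None,fx=3,fy=3,interpolation=cv2.INTER_CUBIC); cv2.imwrite('pics/w10c.png',a)
a=cv2.resize(load('w6')[0][100:340,180:380],None,fx=2.5,fy=2.5,interpolation=cv2.INTER_CUBIC); cv2.imwrite('pics/w6c.png',a)
E
```

```text
w6 [array([-67.9, -20.5,   3. ]), array([-26.9,  -8.7,   3. ]), array([-67.9,   8.2,   3. ]), array([-12.4,  -0.5,   3. ])]
w10 [array([-76.5, -26.6,   3. ]), array([-29.4, -11.8,   3. ]), array([-76.5,   7.1,   3. ]), array([-13.2,  -3.4,   3. ])]
```

View pics/w10c.png

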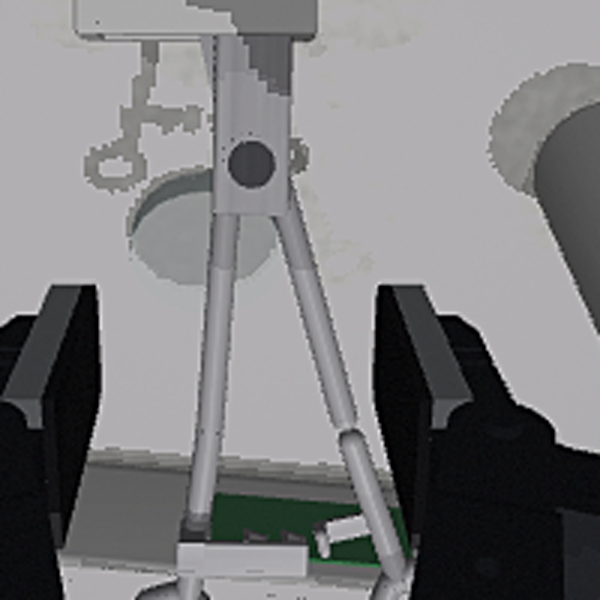

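View pics/w6c.png

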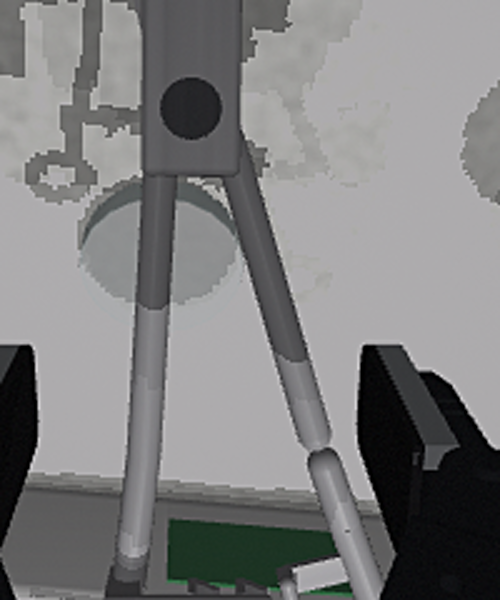

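```bash
cat >> h.py <<'E'
DL=-12
def grasp_pose(Og,M,g=(-4,0,-2)):
    """tool pose that holds forceps with frame (Og,M)"""
    zt=Rn.from_rotvec(M[:,1]*np.radians(DL)).apply(-M[:,2])
    return Og+M@(np.array(g)/1000), rv(-M[:,1],zt)
MP=np.c_[[*ex,0],[*ey,0],[0,0,1.]]
def pocket(dz,dx=0,dy=0): return np.array([*(P+ex*dx+ey*dy),.0205+dz])
MH=Rn.from_rotvec(-.03*fz).as_matrix()@_m
E
python3 - <<'E'
from h import *
print(robot.get_clock())
for Og,M in((F(0,-3.5,0),MH),(F(-80,-1,0),_m),(F(-80,-1,0)+[0,0,.1],_m),(pocket(.23),MP),(pocket(.03),MP),(pocket(0),MP)):
    q=robot.solve_ik(*grasp_pose(Og,M)); print(None if q is None else np.round(q,2))
p,o=grasp_pose(F(0,-3.5,0),MH); zt=Rn.from_rotvec(o).apply([0,0,1])
robot.movep(p-.05*zt,o); robot.move_linear(p,vel=.1)
print(robot.get_eef_pos()-p,robot.get_ft_force(),robot.get_clock())
snap('wrist','w11')
E
```

```text
22.4917Traceback (most recent call last):
  File "<stdin>", line 3, in <module>
NameError: name '_m' is not defined
```

```bash
echo 'M0=_m' >> h.py
python3 - <<'E'
from h import *
print(robot.get_clock())
for Og,M in((F(0,-3.5,0),MH),(F(-80,-1,0),M0),(F(-80,-1,0)+[0,0,.1],M0),(pocket(.23),MP),(pocket(.03),MP),(pocket(0),MP)):
    q=robot.solve_ik(*grasp_pose(Og,M)); print(None if q is None else np.round(q,2))
p,o=grasp_pose(F(0,-3.5,0),MH); zt=Rn.from_rotvec(o).apply([0,0,1])
robot.movep(p-.05*zt,o); robot.move_linear(p,vel=.1)
print(robot.get_eef_pos()-p,robot.get_ft_force(),robot.get_clock())
snap('wrist','w11')
E
```

```text
22.4917
[-0.04  0.53 -0.66  2.18  1.21  0.49  0.01]
[ 0.08  0.56 -0.77  2.    1.02  0.62  0.32]
[ 0.22  0.44 -0.94  1.92  0.77  0.77  0.56]
[ 0.9   0.69 -0.87  1.51  0.52  1.41  1.46]
[ 0.79  0.89 -0.66  1.62  0.63  1.08  1.39]
[ 0.77  0.93 -0.64  1.62  0.65  1.03  1.38]
[0.00067043 0.00028967 0.00076097] [-0.2021729  -0.61929671 -0.47119751] 23.5167
```

View pics/w11.png

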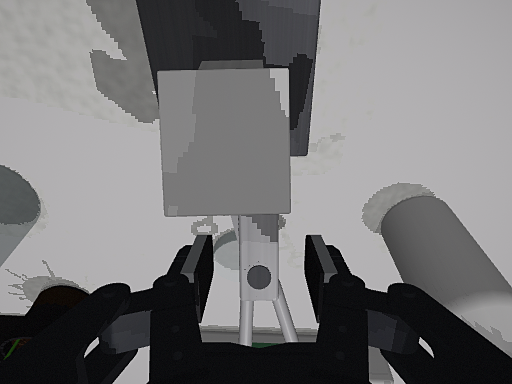

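```bash
python3 - <<'E'
from h import *
robot.command_gripper(0,60); print(robot.get_opening(),robot.get_ft_force())
p,o=grasp_pose(F(-40,-2.5,0),MH); robot.move_linear(p,o,vel=.08); print(robot.get_ft_force(),robot.get_opening())
p,o=grasp_pose(F(-82,-2,0),MH); robot.move_linear(p,o,vel=.1); print(robot.get_ft_force(),robot.get_opening(),robot.get_clock())
snap('wrist','w12');im,d,p=snap('scene','s12');cv2.imwrite('pics/s12z.png',cv2.resize(im[70:220,220:370],None,fx=4,fy=4,interpolation=cv2.INTER_CUBIC))
E
```

```text
0.0162761998418074 [-1.70289736 -1.32687237  6.68096412]
[-0.68945377 -0.1740073  -2.23759753] 0.016160378057326834
[ 0.08635732  1.00502523 -2.25238647] 0.0170583672181927 25.1417
```

View pics/w12.png

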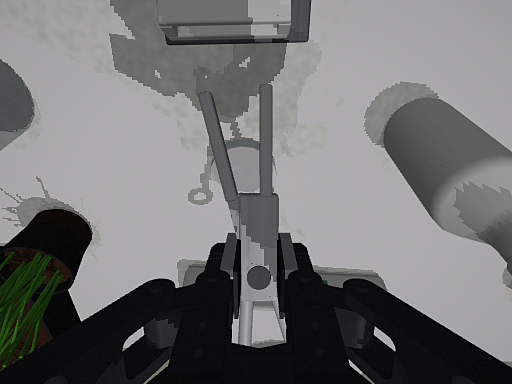

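View pics/s12z.png

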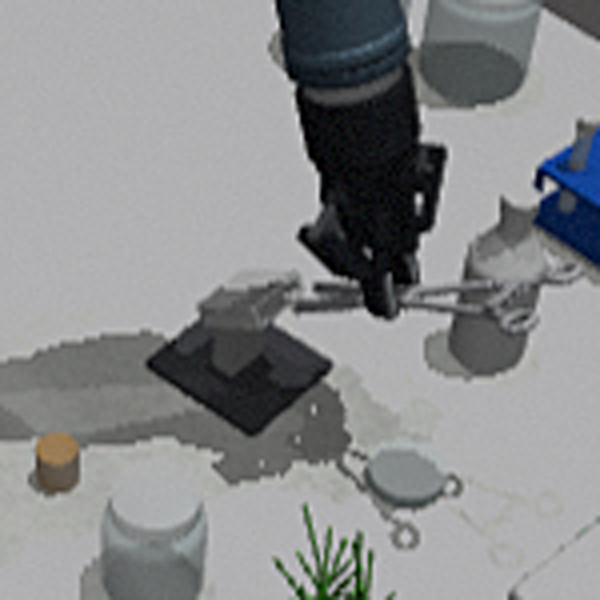

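```bash
python3 - <<'E'
from h import *
p,o=grasp_pose(F(-82,-2,0),MH)
robot.move_linear(p+[0,0,.11],vel=.2)
p,o=grasp_pose(pocket(.25),MP); robot.movep(p,o); print(robot.get_opening(),robot.get_clock())
p,o=grasp_pose(pocket(.06),MP); robot.movep(p,o); robot.pause(.1); print(robot.get_opening(),robot.get_clock(),robot.get_eef_pos()-p)
snap('wrist','w13');im,d,p=snap('scene','s13');cv2.imwrite('pics/s13z.png',cv2.resize(im[190:340,90:270],None,fx=4,fy=4,interpolation=cv2.INTER_CUBIC))
E
```

```text
0.016445404183754217 27.7
0.0162597591941103 28.5833 [ 0.00196138 -0.00036695  0.00234406]
```

View pics/w13.png

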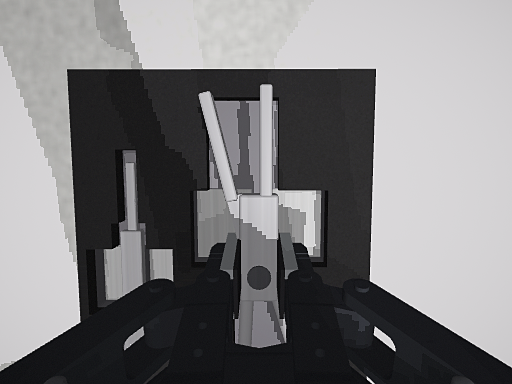

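View pics/s13z.png

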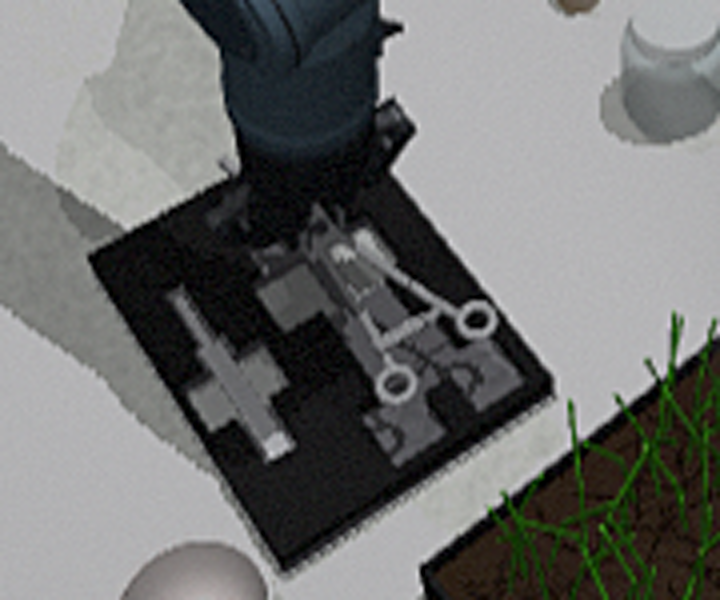

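```bash
python3 - <<'E'
from h import *
im,d,p=load('w13');W=cloud(d,p)
def loc(X): return (MP.T@(X-pocket(0))*1000).round(1)
for u,v in[(266,90),(266,130),(266,170),(258,205),(258,240),(206,97),(225,160),(270,250),(150,120)]: print((u,v),loc(np.nanmedian(W[v-1:v+2,u-1:u+2].reshape(-1,3),axis=0)))
im,d,p=load('s13');W=cloud(d,p)
for n,(u,v) in dict(fr=(396,382),tr=(475,320),bar=(405,328)).items():
    u,v=u/4+90,v/4+190; print(n,loc(plane(u,v,.0835,p)))
    c=W[int(v)-6:int(v)+7,int(u)-6:int(u)+7].reshape(-1,3); c=c[c[:,2]>.06]; print(len(c),np.median(c[:,2]) if len(c) else 0,loc(c.mean(0)) if len(c) else 0)
E
```

```text
(266, 90) [69.2 -2.8 67.9]
(266, 130) [52.3 -2.8 67.2]
(266, 170) [34.9 -2.8 67.4]
(258, 205) [19.4  0.7 67.1]
(258, 240) [ 3.2  0.7 66.9]
(206, 97) [66.2 23.1 68.1]
(225, 160) [39.3 15.2 67.6]
(270, 250) [-1.3 -4.7 66.9]
(150, 120) [64.4 68.4  6.6]
fr [-129.3   16.2   63. ]
76 0.08199805801700608 [-126.5   15.6   61.4]
tr [-123.   -41.9   63. ]
72 0.08179747889762995 [-119.5  -42.7   61.1]
bar [-102.8   -6.3   63. ]
57 0.08806822209703657 [-104.4   -3.4   66.6]
```

```bash
python3 - <<'E'
from h import *
f0=np.array(robot.get_ft_force())
for dz in(.015,.006,.003,.001,-.001):
    p,o=grasp_pose(pocket(dz),MP); robot.move_linear(p,o,vel=.06 if dz>.01 else .03); robot.pause(.05)
    f=np.array(robot.get_ft_force())-f0; print(dz,f.round(1),(np.array(robot.get_eef_pos())-p).round(4))
    if f[2]>12: break
print(robot.get_clock(),robot.get_opening())
snap('wrist','w14');im,d,p=snap('scene','s14');cv2.imwrite('pics/s14z.png',cv2.resize(im[190:340,90:270],None,fx=4,fy=4,interpolation=cv2.INTER_CUBIC))
E
```

```text
0.015 [-0.1 -0.7 -0.2] [ 0.0004 -0.      0.0004]
0.006 [0.7 0.2 0.2] [ 0.      0.0001 -0.    ]
0.003 [ 0.9 -0.3  0.7] [ 0.0001 -0.      0.    ]
0.001 [ 0.9 -0.2  3.7] [ 0.0003 -0.0001  0.0003]
-0.001 [-2.3  0.3 15.1] [ 0.0004 -0.0001  0.0015]
31.0333 0.016533660058617693
```

View pics/s14z.png

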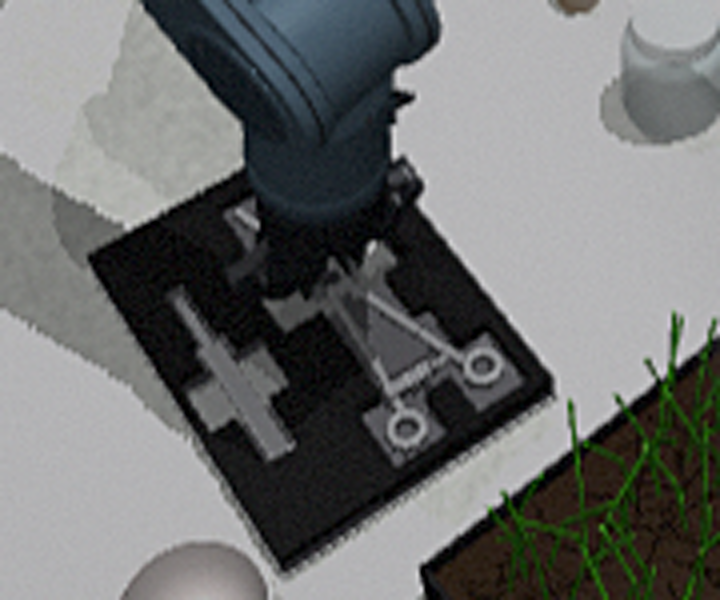

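View pics/w14.png

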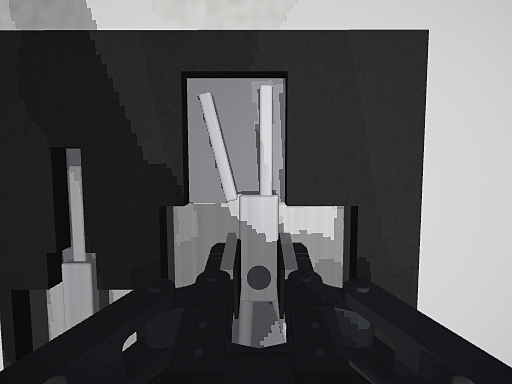

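Seated: jaws and rings lie inside the cut-out with the tongue between the rings. Release gently, back off, and check.

```bash
python3 - <<'E'
from h import *
p,o=grasp_pose(pocket(.0005),MP); zt=Rn.from_rotvec(o).apply([0,0,1])
robot.move_linear(p,o,vel=.03)
robot.command_gripper(.036); robot.pause(.1)
robot.move_linear(p-.06*zt,vel=.1)
robot.move_linear(p-.06*zt+np.array([0,0,.19]),vel=.2)
robot.movep([.46,-.27,.34],rv([0,1,0],D)); robot.pause(.3)
print(robot.get_clock())
im,d,p=snap('wrist','w15');cv2.imwrite('pics/w15z.png',cv2.resize(im,None,fx=1.5,fy=1.5,interpolation=cv2.INTER_CUBIC))
im,d,p=snap('scene','s15');cv2.imwrite('pics/s15z.png',cv2.resize(im[190:340,90:270],None,fx=4,fy=4,interpolation=cv2.INTER_CUBIC))
snap('top','t15')
E
```

```text
34.4667
```

View pics/w15z.png

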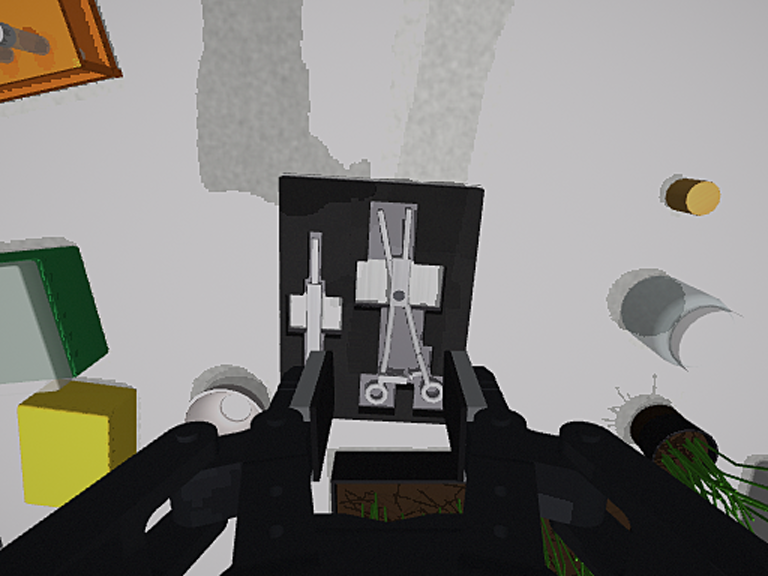

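View pics/s15z.png

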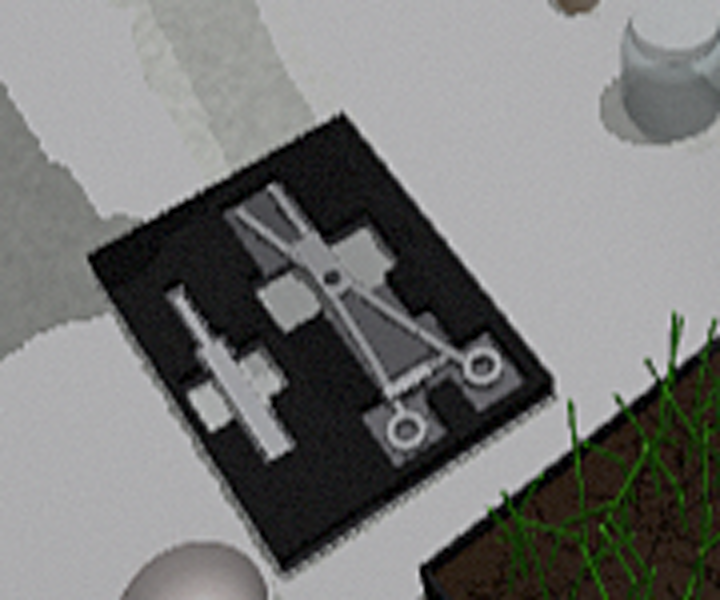

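View pics/t15.png

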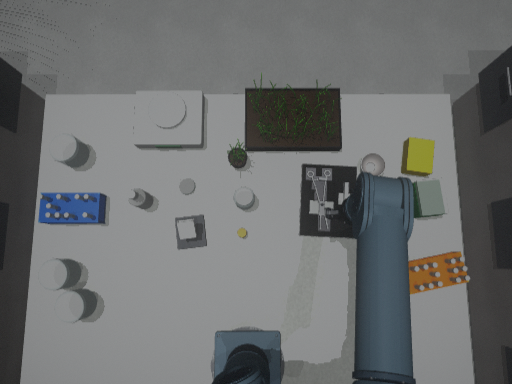

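```bash
python3 - <<'E'
from h import *
im,d,p=load('w15');W=cloud(d,p)
loc=lambda X:(MP.T@(X-pocket(0))*1000).round(1)
for n,(u,v,z) in dict(jaw=(408,212,2.5),box=(400,270,4.5),hinge=(399,296,5),fr=(376,392,3),tr=(432,391,3),ktip=(316,236,0),kh=(315,290,2)).items():
    u/=1.5;v/=1.5; print(n,'plane',loc(plane(u,v,.0205+z/1000,p)),'depth',loc(W[round(v),round(u)]))
im,d,p=load('s15');W=cloud(d,p)
for n,(u,v) in dict(fr=(406,430),tr=(484,366),hinge=(333,277)).items(): print(n,loc(plane(u/4+90,v/4+190,.0235,p)))
E
```

```text
jaw plane [69.2 -3.   2.5] depth [70.2 -2.8  6.3]
box plane [12.6  0.8  4.5] depth [13.   0.4  5.9]
hinge plane [-13.9  -0.    5. ] depth [-12.9   0.1   6.7]
fr plane [-123.    17.1    3. ] depth [-128.1   16.5   -7.2]
tr plane [-118.3  -42.2    3. ] depth [-125.2  -43.8   -8.3]
ktip plane [40.5 83.9  0. ] depth [40.1 84.  -4.6]
kh plane [-13.6  83.7   2. ] depth [-13.5  83.9   0.6]
fr [-129.9   17.1    3. ]
tr [-122.6  -43.6    3. ]
hinge [-12.6  -1.4   3. ]
```

```bash
python3 - <<'E'
from h import *
im,d,p=load('w15');W=cloud(d,p)
L=(W-pocket(0))@MP*1000
g=im.min(-1)
for n,(x0,x1,y0,y1) in dict(box=(-20,20,-7,7),jaw=(30,66,-5,-1),fsh=(-75,-40,6,9.5),fring=(-141,-115,4,29),tring=(-134,-108,-56,-30),trayrim=(30,60,45,70),floor=(35,55,3,6),knife=(-90,-10,79,89)).items():
    m=(L[...,0]>x0)&(L[...,0]<x1)&(L[...,1]>y0)&(L[...,1]<y1); z=L[...,2][m]; print(n,m.sum(),np.percentile(z,[10,50,80,95]).round(1))
E
```

```text
box 243 [4.3 5.5 6.4 7.1]
jaw 794 [313.6 341.6 349.6 352.4]
fsh 46 [1.6 3.  3.4 3.7]
fring 208 [-8.5 -0.6  1.2  2. ]
tring 206 [-8.5  1.9  3.7  4.8]
trayrim 3477 [  8.1 368.9 377.  386.7]
floor 26 [-5.  -4.2 -3.6 -3.3]
knife 296 [1.3 2.8 3.5 4.3]
```

```bash
python3 - <<'E'
from h import *
robot.job_done(); print(robot.get_clock())
E
```

```text
the job is handed in; nothing more can be done
the job is handed in; nothing more can be done
```

I did every step and handed the job in at about 34.5 s on the robot's clock. The system gives no verdict, so these are my own camera checks.

- **Knife:** it lies fully down in its slot the right way round, about 1–2 mm from centre. Its top read 2.8 mm above the pocket height, against 2.5 mm expected.
- **Ratchet check:** I squeezed the handles shut and took the gripper off. The thumb ring was then at about y = -19 mm, which suits the second tooth. Pressing that ring down and outwards released it, and it sprang fully open while still in the holder. This left the forceps about 3.5 mm off centre in the sleeve, so I corrected the grasp for that.
- **Forceps in the cut-out:** I drew it out about 80 mm and laid it down, open, with the ratchet bar up.
  - **Position:** the box lock and jaws are within about 2–3 mm of home, and the tongue sits between the rings.
  - **Handles:** the thumb ring is at about y = -43 mm, which is fully open.
  - **Height and tilt:** the box lock's top read about 1 mm high and the tilt about 0.015 rad, both inside the limits.
- **Readings that disagreed:** the wrist camera put the rings 3–5 mm further forward than the scene camera did, and some depth readings at the rings were of the floor through their holes. I relied on the scene camera there.
- **Bystanders:** nothing had visibly moved in the last pictures from above. I did not measure each one. The robot was clear of everything.

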